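# Space and press a tile in the sample jig

### The job

Lift the jig's clear hinged cover by the red bar at its side and swing it gently right back against its stop. Stand the green spacer upright in the one joint of the tile row that is wide enough for it, pushed down to the board and midway along the tiles, and leave it there. Then press the proud blue tile down flush with its white neighbours, without slamming it, and finish while still holding it pressed down; leave the glue bottle, the sanding block and the roll of masking tape where they are.

Things in the scene. Friction and masses are not known exactly. Their poses are not given: they have to be found in the camera images.
- jig: Plywood board, 200 (x) by 230 (y) by 10 mm; origin under its centre, +x away from the robot. Three tiles lie in a row along its y, centred on x = 0, 60 mm long in x, 20 mm thick, white tops at z = 30 mm; the open joints between them run along x, board at the bottom. Behind: fence to z = 22, x = 30 to 44 mm; brackets 61 mm high at x = 85, y = +-90. Posts 52 mm high at x = -55, y = +-105 mm.
- cover (a joint): Angle of the clear framed cover (150 by 228 by 8 mm), hinged at the jig's far side on an axis along jig y at x = 85, z = 55 mm. 0 = shut, level over the tiles; grows as it is lifted; 1.75 rad = against its stop, leaning back. Stiff friction hinge: it stays where it is left; about 2 N at the bar moves it.
- cover_grip (a point): Grip point on the red lift bar: round, 12 mm thick, 70 mm long, parallel to the hinge, sticking out at the right (jig -y) end of the cover's free edge. The point is on the bar's axis, 42 mm out from the cover's side, 140 mm from the hinge axis; cover shut: jig x = -55, y = -156, z = 55 mm. The bar can turn within a light grip. Axes turn with the cover.
- cover_hinge (a point): Point on the hinge axis level with the grip point: jig frame x = 85, y = -156, z = 55 mm.
- tile (a joint): Travel of the blue middle tile on its sprung bed: 0 = at rest, 5 mm proud of the white tiles; 0.005 m = flush, at a hard stop. About 3 N starts it, about 8 N holds it flush; it springs back when released.
- tile_top (a point): Centre of the top face of the blue tile (60 by 60 mm, 20 mm thick), at jig x = 0, y = 0; z = 35 mm at rest, 30 mm when flush. Its axes are the jig's.
- tile_full: White full tile, 60 mm wide in y, fixed on the board at jig y = +67 or -67 mm (varies); the joint between it and the blue tile is 7 mm wide, too narrow for the spacer. Origin under its centre.
- tile_cut: White cut tile, 42 mm wide in y, fixed on the board at the other side of the blue tile (jig y = -67 or +67 mm); the joint between it and the blue tile is 16 mm wide, its middle 29 mm from this tile's centre and 38 mm from the blue tile's. Upper edges along the joints are chamfered by 2 mm. Origin under its centre.
- spacer: Loose green plastic plate, 44 mm long (its x) by 12 mm thick (its y) by 64 mm tall (its z), about 50 g, standing upright on the table left of the jig; origin at the centre of its underside. Grip it across its thickness near the top; 44 mm of it stands above the white tiles when seated.
- glue_bottle: White glue bottle with orange cap, 58 mm across, 158 mm tall, standing; bystander, leave alone. Origin under its centre.
- sanding_block: Wooden sanding block 40 x 68 x 28 mm; bystander, leave alone. Origin under its centre.
- masking_tape: Roll of masking tape lying flat, 96 mm across, 25 mm high; bystander, leave alone. Origin under its centre.
Mind the look-alikes: they are no part of the job. There is more than one size of the spacer; the one meant has the size given above.

How it is judged (in metres and radians):
On the way, in this order (a step that is already met when the one before it is completed fails the run):
1. the cover is swung back against its stop (1.6 rad or more) (value of joint cover above 1.6 rad), for 0.2 s.
2. the spacer stands upright on the board in the wide joint (z of spacer in the frame of jig between 0.007 and 0.013 m and x of spacer in the frame of jig between -0.02 and 0.02 m and angle between spacer's own z axis and vertical below 0.12 rad and horizontal distance between spacer and tile_cut below 0.04 m and (y of spacer in the frame of jig between 0.033 and 0.043 m or y of spacer in the frame of jig between -0.043 and -0.033 m)), for 0.2 s.
At the end, for the whole second after the job is handed in: Cover at 1.6 rad or more; spacer in the wide joint, within 3 mm of the board, tilted under 0.12 rad, within 20 mm of the tiles' middle along the joint; the robot itself keeps the blue tile within 1 mm of flush (joint over 0.004, force over 3 N) through the last second (all of step 2 and value of joint cover above 1.6 rad and value of joint tile above 0.004 m and contact force between any of the fingers, the arm and tile above 3 N); the arm keeps its last pose, push and grip.
It fails at once if the cover is thrown or dropped (faster than 3 rad/s) (velocity of joint cover above 3 rad/s or velocity of joint cover below -3 rad/s).
It fails at once if the blue tile is slammed (over 60 N) (contact force between any of the fingers, the arm and tile above 60 N).
It fails at once if a bystander is pushed by more than 30 mm (distance of any of glue_bottle, sanding_block, masking_tape from where it was at the start of the episode above 0.03 m).
It also fails if it takes over 64 s, if anything falls off the work surface, if the arm or the gripper's body presses on something with over 40 N, if the wrist force passes 120 N, or if a joint passes its speed limit or range.

### The arm

A 6-joint arm with a two-finger parallel gripper is mounted at the origin on a cart in front of the work surface, level with it; the furniture and walls round the work are solid. World frame = base frame: x ahead of the robot, y to its left, z up, the work surface at z = 0. Lengths are in mm, angles in rad, forces in N, time in s.
With the tool pointing down it reaches from about 350 to 975 mm from the base axis. Payload 7.1 kg.
Tool frame: the origin (TCP) lies on the front face of the gripper's body, between the roots of the fingers; the fingertips stand 80 mm ahead of it and the grasp point (between the pads) lies 61 mm ahead of it; z points along the fingers, y is the line along which they close (so a half turn about z gives the same grasp; the last joint's range is limited). The gripper opens to 88 mm and grips with 3 to 60 N. Pads are 20 mm wide; open, the fingers measure 115 mm over their backs; the gripper's body (75 mm by 178 mm) begins 61 mm behind the grasp point.
Start: joints at [1.223, 0.423, 1.63, -0, 1.089, -0.019], TCP at [201.785, 591.513, 302.675] pointing down, gripper open.
Joint ranges: [-3, 3], [-0.9, 2.11], [0.09, 2.58], [-1.31, 4.45], [0.11, 2.69], [-2.54, 2.54]. Speed limits (rad/s): [2.39, 2.39, 3.01, 3.14, 3.14, 3.14].

### API

Orientations are given as a rotation vector (axis times angle).
In Python, from workcell import readout, vision, close_job gives the robot as it stands.
- The arm moves only by the tool servo_tool, never from a script. Its argument "plan" is a list that holds one entry, the list of rows, each a list of 7 numbers: the gripper command: -1 is fully open, 1 is shut, values between are in proportion, then the shift along the world's x, y, z in units of 40 mm (1.0 is 40 mm), then the turn, a rotation vector about the world's x, y, z in units of 5 degrees (1.0 is 5 degrees). A call has 1 to 5 rows; each row shifts and turns the commanded pose from where the row before left it; what a row does not reach is not made up. A row lasts 1/12 s, in which the tool goes at most 41.7 mm and 7.16 degrees, less where a joint would pass 70% of its speed; a pose out of reach is approached as far as the arm can. A call is refused whole if a number of a shift passes 1 or a number of a turn 1, either way. A call with a gripper value outside its range is refused whole. The fingers move at their own pace and stop on an object; the grip force is fixed at half the most. Time passes only in rows, so rows that do not move let the fingers close. It gives the time, the measured TCP pose, the force, the opening and the grip force at its end, in the units of the state.
- readout.get_obs(): the state, without advancing time (a new reading comes with each control period).
- vision.get_image(name): name is "scene" or "side" or "wrist"; returns the picture (400x640x3 uint8, red, green, blue); there is no depth.
- vision.camera_params(name): a dict with "fx", "fy", "cx", "cy" (pixels), "rvec" (rotation vector, rad) and "tvec" (3), from world to camera coordinates, as OpenCV has them; the wrist camera has in their place "hand_eye" (4x4, takes a point from camera to tool coordinates, whose origin is the TCP and whose axes are the flange's). Camera axes: x right, y down, z forward; pixel columns grow to the right and rows downward; lengths in mm; the calibration is good to about 2 mm. A picture is of the moment at which its call begins: read the wrist's pose just before it. camera_params takes no time and is no camera call.
- close_job(): hands the job in; it is judged then, once.
The state is a dict: "t": time; "qpos": joint angles; "qvel": joint speeds; "joint_torque": joint torques, N m; "ee_pos": TCP position; "orientation": TCP orientation; "ft_force": force on the tool from outside, world axes, zero at the start; "moment": the same for the moment, N m; "width": finger opening in mm; "grasp_force": force on a finger pad.
Only numpy, scipy, OpenCV 4.12 (cv2) and the standard library are available. Lean on these libraries where they do the work, as an engineer would, in place of code of your own. Each camera call takes 0.05 s, during which the arm holds its last target. There are 200 camera calls.

## Working session

There is one attempt and no reset: what is moved stays moved. The work goes in short steps, Python scripts to look and compute and a tool call to move; the robot and the scene stay as the last step left them, time stands still between calls to the robot, and variables do not carry over. Pictures are saved under pics/ and viewed, at most 10 in all, crops included, and the job is handed in when it is done.

Besides the shell and the picture viewer there is one more tool, called after "Call:" in YAML: its name, and indented under it one key for each argument. servo_tool: Moves the arm, as the interface text tells. Its arguments: {"type":"object","properties":{"plan":{"type":"array"}},"required":["plan"]}

```bash
mkdir -p pics; ls; cat > h.py <<'E'
import numpy as np,cv2
from workcell import readout,vision
from scipy.spatial.transform import Rotation as R
def cam(n,obs=None):
    p=vision.camera_params(n)
    K=np.array([[p['fx'],0,p['cx']],[0,p['fy'],p['cy']],[0,0,1.]])
    if 'hand_eye' in p:
        o=obs or readout.get_obs()
        T=np.eye(4);T[:3,:3]=R.from_rotvec(o['orientation']).as_matrix();T[:3,3]=o['ee_pos']
        M=np.linalg.inv(T@np.array(p['hand_eye']))
        return K,M[:3,:3],M[:3,3]
    return K,R.from_rotvec(np.ravel(p['rvec'])).as_matrix(),np.ravel(p['tvec'])
def ray(c,uv):
    K,Rm,t=c
    d=Rm.T@np.linalg.inv(K)@np.array([uv[0],uv[1],1.]);return -Rm.T@t,d/np.linalg.norm(d)
def onz(c,uv,z):
    o,d=ray(c,uv);return o+d*(z-o[2])/d[2]
def proj(c,P):
    K,Rm,t=c;q=K@(Rm@np.array(P,float)+t);return q[:2]/q[2]
def tri(c1,u1,c2,u2):
    o1,d1=ray(c1,u1);o2,d2=ray(c2,u2)
    s=np.linalg.lstsq(np.c_[d1,-d2],o2-o1,rcond=None)[0]
    a=o1+d1*s[0];b=o2+d2*s[1];return (a+b)/2,np.linalg.norm(a-b)
def snap(n,f):
    o=readout.get_obs();im=vision.get_image(n);cv2.imwrite('pics/'+f,im[:,:,::-1]);return im,cam(n,o)
E
python3 - <<'E'
from h import *
o=readout.get_obs();print(o)
for n in('scene','side','wrist'):
    im,c=snap(n,n+'0.png');print(n,vision.camera_params(n)['fx'],(-c[1].T@c[2]).round(),c[1][2].round(2))
E
```

```text
pics
{'t': 0.0, 'qpos': array([ 1.22300949e+00,  4.23836632e-01,  1.63066124e+00,  2.62955549e-05,
        1.08860780e+00, -1.90009082e-02]), 'qvel': array([ 0.00077537, -0.00038483,  0.00100923,  0.00047698, -0.00220776,
        0.00060522]), 'joint_torque': array([ 1.57087987e-03, -5.44638026e+01, -2.73661512e+01,  6.45622099e-02,
        2.27061252e-02, -9.61307705e-05]), 'ee_pos': array([201.6357786 , 591.13386699, 301.91553514]), 'orientation': array([-5.14102541e-01, -3.09893854e+00,  2.32989120e-03]), 'ft_force': array([-0.59344707,  0.40238887, -0.43721065]), 'moment': array([-0.0145712 ,  0.00322586, -0.02869109]), 'grasp_force': 0.0, 'width': 87.78183257838032}
scene 481.96063693685744 [-640. -704.  659.] [ 0.81  0.43 -0.4 ]
side 382.68462406643397 [  140. -1236.   611.] [ 0.31  0.86 -0.42]
wrist 292.25394807612616 [130. 616. 384.] [ 0.26 -0.09 -0.96]
```

View pics/scene0.png

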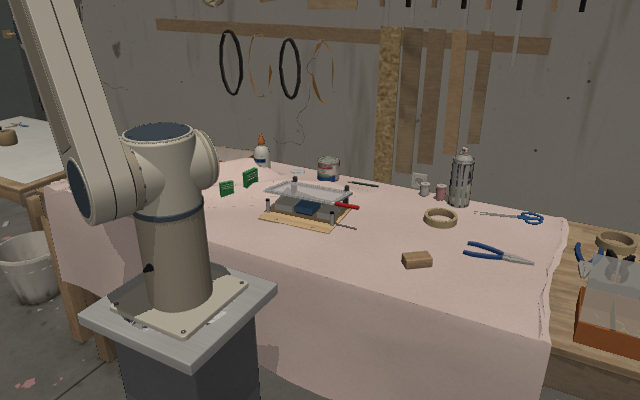

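View pics/side0.png

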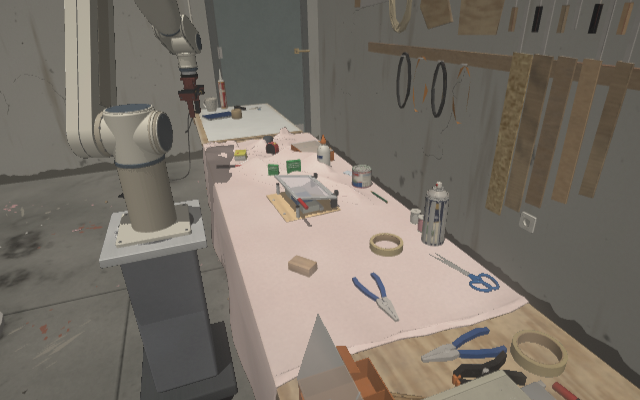

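The scene view shows two green plates at (227,187) and (250,177), the jig around (305,205) and its red bar at (347,206). The glue bottle is at (261,155), the tape at (440,218) and the block at (417,260). The side view shows the greens at (273,169) and (293,166), and the bar at (303,204). Next I'll measure the plates and the bar, and enlarge a crop.

```bash
python3 - <<'E'
from h import *
cs={}
for n in('scene','side'):
    im=cv2.imread(f'pics/{n}0.png');c=cam(n);cs[n]=c
    b,g,r=[im[:,:,i].astype(int) for i in range(3)]
    for nm,m in(('green',(g>r*1.4)&(g>b*1.3)&(g>40)),('red',(r>110)&(g<60)&(b<70)),('blue',(b>r*1.7)&(b>50))):
        k,l,s,ce=cv2.connectedComponentsWithStats(m.astype(np.uint8))
        for i in range(1,k):
            if s[i,4]>12:
                x,y,w,h,a=s[i]
                pts=np.argwhere(l==i)[:,::-1]
                box=cv2.boxPoints(cv2.minAreaRect(pts.astype(np.float32))).round(1).tolist()
                print(n,nm,s[i],ce[i].round(1),box if nm!='blue' else '')
s=cv2.imread('pics/scene0.png')[130:240,200:370];w=cv2.imread('pics/wrist0.png')
d=cv2.imread('pics/side0.png')[140:230,255:355]
a=cv2.resize(s,(790,511//1),interpolation=cv2.INTER_CUBIC)
cv2.imwrite('pics/cropA.png',a)
cv2.imwrite('pics/cropB.png',np.vstack([cv2.resize(w,(480,300)),cv2.resize(d,(480,300*1),interpolation=cv2.INTER_CUBIC)]))
E
```

```text
scene green [243 168  15  20 156] [248.6 177.4] [[242.0, 168.8000030517578], [256.0, 167.8000030517578], [257.3999938964844, 186.1999969482422], [243.39999389648438, 187.3000030517578]]
scene green [219 181  15  16 140] [225.5 188.6] [[218.8000030517578, 181.89999389648438], [232.0, 180.60000610351562], [233.39999389648438, 195.0], [220.1999969482422, 196.3000030517578]]
scene red [335 202  24   6  58] [346.1 204.6] [[334.70001220703125, 203.5], [335.20001220703125, 201.1999969482422], [358.20001220703125, 205.8000030517578], [357.79998779296875, 208.1999969482422]]
scene blue [257 160   8   2  16] [260.5 160.5] 
scene blue [318 176  17   5  58] [326.7 178.4] 
scene blue [294 200  26  15 255] [306.6 207. ] 
scene blue [517 212  26  13 142] [530.2 217.9] 
scene blue [463 242  40  18 277] [483.9 251.6] 
scene blue [575 243   9  18  70] [578.2 251. ] 
scene blue [598 248   6   7  28] [600.4 251. ] 
side green [287 160  13   8  31] [292.  161.5] [[284.6000061035156, 162.1999969482422], [297.0, 156.0], [299.3999938964844, 160.8000030517578], [287.0, 167.0]]
side green [268 164  10  11  47] [273.1 169.7] [[267.8999938964844, 164.10000610351562], [276.79998779296875, 163.0], [278.0, 173.0], [269.1000061035156, 174.10000610351562]]
side green [288 166  13   7  39] [293.9 169. ] [[287.3999938964844, 168.10000610351562], [300.0, 166.0], [300.6000061035156, 169.89999389648438], [288.0, 172.0]]
side blue [469 274  18  17  80] [475.1 281.6] 
side blue [464 350  18   5  54] [473.7 351.5]
```

View pics/cropA.png

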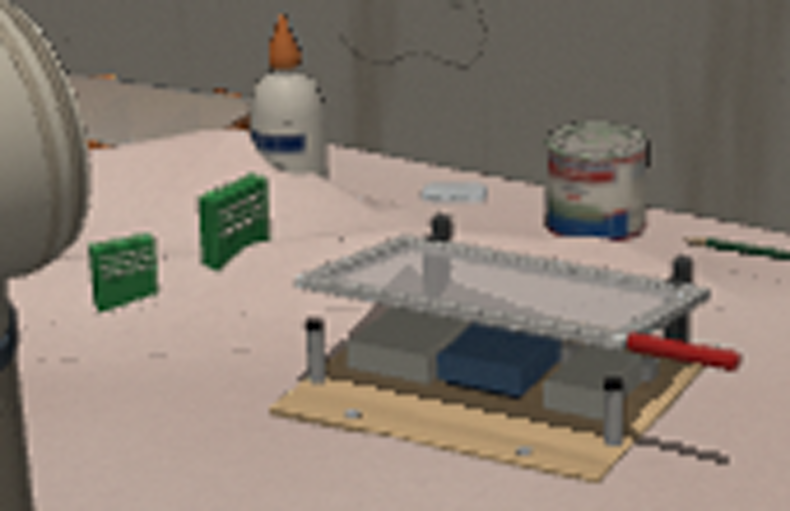

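View pics/cropB.png

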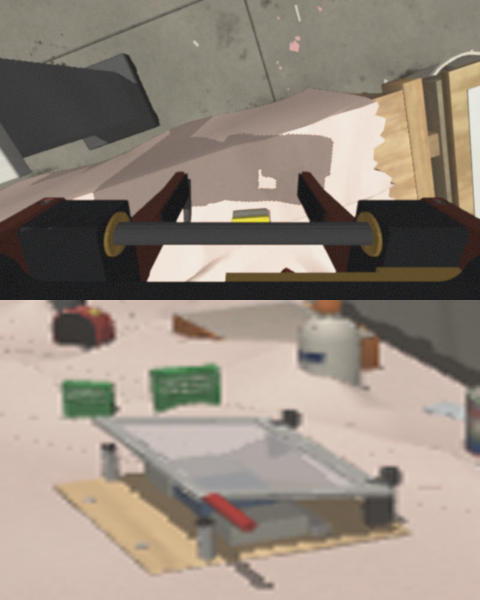

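```bash
python3 - <<'E'
from h import *
a=cam('scene');b=cam('side')
P=lambda x:np.round(x,1).tolist()
for nm,bl,br,tl,tr in(('small',(220.9,196.5),(233.8,192.4),(219.4,182.7),(233.4,180.8)),('big',(246.9,187.7),(258.1,181.7),(243.4,174.1),(257.7,168.1))):
    L=onz(a,bl,0);Rr=onz(a,br,0)
    def h(B,t):
        o,d=ray(a,t);s=np.dot(B[:2]-o[:2],d[:2])/np.dot(d[:2],d[:2]);return (o+s*d)[2]
    print(nm,P(L),P(Rr),np.linalg.norm(L-Rr),h(L,tl),h(Rr,tr))
print('side big',P(onz(b,(287.5,173.3),0)),P(onz(b,(300.8,171.5),0)),'small',P(onz(b,(269,174.8),0)),P(onz(b,(279,173.5),0)))
A=onz(a,(258.5,218.5),5);B=onz(a,(329.1,233.3),5);C=onz(a,(351.3,208.6),5)
print('board scene NL NR FR',P(A),P(B),P(C),np.linalg.norm(A-B),np.linalg.norm(C-B))
A=onz(b,(266.5,196.1),5);B=onz(b,(287.3,221.9),5);C=onz(b,(340.4,209.9),5)
print('board side',P(A),P(B),P(C),np.linalg.norm(A-B),np.linalg.norm(C-B))
print('bar',tri(a,(335.1,203.2),b,(298.75,200)),tri(a,(358.3,207.5),b,(306.7,206.5)))
E
```

```text
small [472.9, 271.8, 0.0] [519.3, 254.9, 0.0] 49.39802086108144 49.29509703678946 41.95348006105678
big [572.1, 239.8, 0.0] [633.7, 236.7, 0.0] 61.74738643335275 50.76304826251999 51.27656560695391
side big [533.1, 275.2, 0.0] [593.2, 272.7, 0.0] small [454.2, 290.1, 0.0] [498.2, 287.7, 0.0]
board scene NL NR FR [392.9, 65.3, 5.0] [411.2, -161.0, 5.0] [582.9, -149.1, 5.0] 227.10205912492128 172.16470540755972
board side [392.3, 67.7, 5.0] [410.0, -157.7, 5.0] [604.9, -145.0, 5.0] 226.05036851428778 195.26314469785095
bar (array([ 452.87553908, -158.18744863,   78.53688307]), np.float64(2.5715058156885324)) (array([ 456.82212588, -226.90916131,   82.50953194]), np.float64(3.5982014688504824))
```

```bash
python3 - <<'E'
from h import *
a=cam('scene');b=cam('side')
for n,u,v in(('sTL',(219.4,182.5),(268.0,164.3)),('sTR',(233.4,180.8),(277.5,163.2)),('sBL',(220.9,196.3),(269,174.8)),('sBR',(233.8,192.4),(278.5,173.5)),('bTL',(243.3,174.1),(286.3,161.3)),('bTR',(257.7,167.8),(300,160)),('bBL',(246.9,187.7),(287.5,173)),('bBR',(258.1,181.7),(300.5,171)),
 ('coverNL',(200+296/4.647,130+281/4.645),(255+95/4.8,140+118/3.333)),('coverFL',(200+402/4.647,130+237/4.645),(255+262/4.8,140+119/3.333)),('coverFR',(200+708/4.647,130+293/4.645),(255+392/4.8,140+190/3.333))):
    p,e=tri(a,u,b,v);print(n,p.round(),round(e,1))
E
```

```text
sTL [445. 248.  64.] 1.1
sTR [478. 219.  69.] 8.7
sBL [446. 248.  17.] 0.0
sBR [480. 223.  24.] 4.0
bTL [512. 204.  80.] 3.6
bTR [565. 185.  86.] 0.9
bBL [512. 193.  34.] 1.7
bBR [566. 187.  36.] 2.1
coverNL [430.  68.  82.] 2.2
coverFL [569.  76.  57.] 1.3
coverFR [ 590. -148.   57.] 3.5
```

Call:
servo_tool:
  plan:
    - [[-1,0.45,-0.75,0,0,0,-0.88],[-1,0.45,-0.75,0,0,0,-0.88],[-1,0.45,-0.75,0,0,0,-0.88],[-1,0.45,-0.75,0,0,0,-0.88],[-1,0.45,-0.75,0,0,0,-0.88]]

```text
t: 0.57
ee_pos: [292.1, 440.0, 302.4]
orientation: [-1.101, -2.942, 0.001]
ft_force: [-0.3, 0.4, -0.6]
width: 87.6
grasp_force: 0.0
```

Call:
servo_tool:
  plan:
    - [[-1,0.45,-0.75,0,0,0,-0.88],[-1,0.45,-0.75,0,0,0,-0.88],[-1,0.45,-0.75,0,0,0,-0.88],[-1,0.45,-0.75,0,0,0,-0.88],[-1,0.45,-0.75,0,0,0,-0.88]]

```text
t: 0.98
ee_pos: [382.2, 289.9, 302.6]
orientation: [-1.643, -2.678, 0.0]
ft_force: [0.5, 0.4, 0.2]
width: 87.6
grasp_force: 0.0
```

Call:
servo_tool:
  plan:
    - [[-1,0.45,-0.75,0,0,0,-0.88],[-1,0.45,-0.75,0,0,0,-0.88],[-1,0.45,-0.75,0,0,0,-0.88],[-1,0.45,-0.75,0,0,0,-0.88],[-1,0.45,-0.75,0,0,0,-0.88]]

```text
t: 1.4
ee_pos: [472.3, 139.8, 302.6]
orientation: [-2.124, -2.315, 0.0]
ft_force: [0.3, 0.4, -0.0]
width: 88.0
grasp_force: 0.0
```

```bash
python3 - <<'E'
from h import *
snap('wrist','w1.png');o=readout.get_obs();print(o['t'],o['ee_pos'],o['orientation'],o['qpos'])
E
```

```text
1.45 [475.06904939 136.17593737 302.89446353] [2.12926727e+00 2.30601012e+00 3.09435668e-04] [ 0.2561596   0.22996302  1.91417846 -0.00277337  0.99573021  0.17800949]
```

View pics/w1.png

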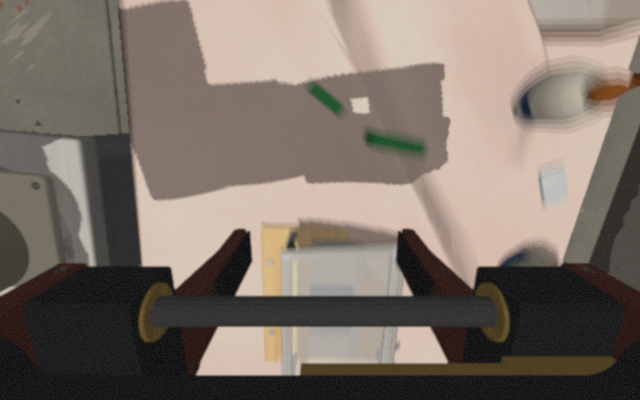

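The wrist view shows the small plate at (325,97), which fits 44 mm long with its top at z 64. The big look-alike is at (394,142). The jig starts at row 222. Next I'll go over to the bar side.

Call:
servo_tool:
  plan:
    - [[-1,0,-0.9,0,0,0,0],[-1,0,-0.9,0,0,0,0],[-1,0,-0.9,0,0,0,0],[-1,0,-0.9,0,0,0,0],[-1,0,-0.9,0,0,0,0]]

```text
t: 1.87
ee_pos: [471.4, -40.1, 302.6]
orientation: [-2.119, -2.319, 0.0]
ft_force: [0.8, -0.1, 0.2]
width: 88.2
grasp_force: 0.0
```

Call:
servo_tool:
  plan:
    - [[-1,0,-0.9,0,0,0,0],[-1,0,-0.9,0,0,0,0],[-1,0,-0.9,0,0,0,0],[-1,0,-0.5,0,0,0,0],[-1,0,0,0,0,0,0]]

```text
t: 2.28
ee_pos: [471.8, -169.7, 302.7]
orientation: [2.123, 2.315, -0.001]
ft_force: [-0.2, 0.5, 0.4]
width: 87.5
grasp_force: 0.0
```

```bash
cat > col.py <<'E'
from h import *
def blobs(im,nm,amin=40):
    h=cv2.cvtColor(im,cv2.COLOR_RGB2HSV).astype(int);H,S,V=h[...,0],h[...,1],h[...,2]
    m={'green':(H>50)&(H<85)&(S>120)&(V>30),'red':((H<7)|(H>173))&(S>170)&(V>100),'blue':(H>95)&(H<125)&(S>90)&(V>30)}[nm]
    k,l,s,c=cv2.connectedComponentsWithStats(m.astype(np.uint8))
    return [(s[i],c[i],cv2.minAreaRect(np.argwhere(l==i)[:,::-1].astype(np.float32))) for i in range(1,k) if s[i,4]>amin]
E
python3 - <<'E'
from col import *
im,c=snap('wrist','w2.png');print(readout.get_obs()['ee_pos'])
for nm,z in(('red',80),('blue',35)):
    for s,ce,r in blobs(im,nm):
        print(nm,s,ce.round(1),[onz(c,p,z)[:2].round(1).tolist() for p in cv2.boxPoints(r)],onz(c,r[0],z)[:2].round(1))
w=cv2.imread('pics/w1.png')
E
```

```text
[ 471.58215978 -167.99893575  302.48683725]
red [302 193   9  44 320] [306.  214.2] [[449.0, -176.0], [457.6, -175.3], [461.3, -225.2], [452.3, -225.9]] [ 455.  -200.1]
blue [564   0  23  58 540] [572.7  33.4] [[703.8, 42.2], [725.7, 44.9], [745.9, -7.6], [722.9, -10.4]] [724.3  17.9]
```

View pics/w2.png

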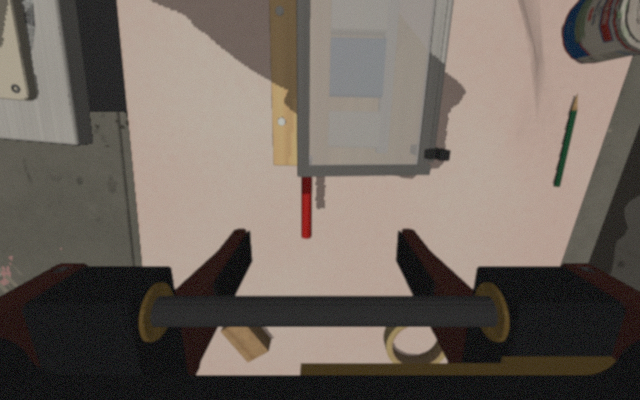

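The wrist view shows the bar at rows 176–238 near column 306, clear of the cover. The blue tile is visible at (357,67), with the wider joint apparently above it in the image (+y). I'll descend onto the bar and grip it.

Call:
servo_tool:
  plan:
    - [[-1,-0.4,-0.87,-0.3,0,0,0],[-1,0,0,-0.95,0,0,0],[-1,0,0,-0.95,0,0,0],[-1,0,0,-0.95,0,0,0],[-1,0,0,-0.88,0,0,0]]

```text
t: 2.75
ee_pos: [455.5, -200.0, 140.0]
orientation: [-2.118, -2.32, -0.0]
ft_force: [-0.3, -0.5, -1.0]
width: 87.9
grasp_force: 0.0
```

Call:
servo_tool:
  plan:
    - [[-1,0,0,0,0,0,0],[1,0,0,0,0,0,0],[1,0,0,0,0,0,0],[1,0,0,0,0,0,0],[1,0,0,0,0,0,0]]

```text
t: 3.17
ee_pos: [457.1, -201.6, 143.8]
orientation: [2.116, 2.317, 0.002]
ft_force: [-0.6, -0.3, 0.3]
width: 64.5
grasp_force: 0.0
```

Call:
servo_tool:
  plan:
    - [[1,0,0,0,0,0,0],[1,0,0,0,0,0,0],[1,0,0,0,0,0,0],[1,0,0,0,0,0,0],[1,0,0,0,0,0,0]]

```text
t: 3.58
ee_pos: [455.8, -201.4, 141.6]
orientation: [2.119, 2.319, 0.0]
ft_force: [0.8, 0.6, -1.0]
width: 31.4
grasp_force: 0.0
```

```bash
python3 - <<'E'
from col import *
o=readout.get_obs();print(o['t'],o['ee_pos'],o['ft_force'],o['width'],o['grasp_force'],o['qpos'])
im,c=snap('side','s2.png');a,b=snap('scene','c2.png')
cv2.imwrite('pics/crop2.png',np.vstack([cv2.resize(im[130:240,250:370],(500,300)),cv2.resize(a[130:250,230:400],(500,300))])[:,:,::-1])
E
```

```text
3.5833 [ 455.78106797 -201.35785915  141.64685852] [ 0.78776957  0.57450042 -0.95877469] 31.446302236345954 0.0 [-4.39886793e-01  5.00798064e-01  2.00009767e+00 -7.75210027e-07
  6.40450568e-01 -5.29806733e-01]
```

View pics/crop2.png

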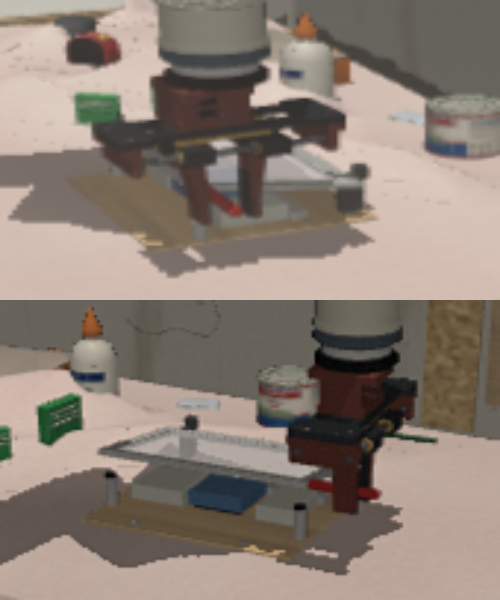

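Call:
servo_tool:
  plan:
    - [[1,0,0,0,0,0,0],[1,0,0,0,0,0,0],[1,0,0,0,0,0,0],[1,0,0,0,0,0,0],[1,0,0,0,0,0,0]]

```text
t: 4.1
ee_pos: [455.4, -201.3, 141.3]
orientation: [-2.119, -2.318, 0.001]
ft_force: [-2.2, -0.5, -1.0]
width: 11.4
grasp_force: 29.9
```

Call:
servo_tool:
  plan:
    - [[1,0.08,0.007,0.34,0,0,0],[1,0.11,0.01,0.33,0,0,0],[1,0.145,0.012,0.32,0,0,0],[1,0,0,0,0,0,0],[1,0,0,0,0,0,0]]

```text
t: 4.52
ee_pos: [468.6, -200.4, 181.7]
orientation: [-2.118, -2.319, 0.002]
ft_force: [-5.3, -3.4, 3.0]
width: 11.4
grasp_force: 30.0
```

Call:
servo_tool:
  plan:
    - [[1,0.18,0.015,0.3,0,0,0],[1,0.205,0.017,0.283,0,0,0],[1,0.235,0.02,0.26,0,0,0],[1,0.258,0.02,0.235,0,0,0],[1,0.28,0.022,0.21,0,0,0]]

```text
t: 4.93
ee_pos: [513.1, -197.2, 233.4]
orientation: [-2.116, -2.317, 0.008]
ft_force: [-10.5, -7.1, 9.0]
width: 11.5
grasp_force: 30.0
```

Call:
servo_tool:
  plan:
    - [[1,0.3,0.024,0.18,0,0,0],[1,0.318,0.025,0.148,0,0,0],[1,0.33,0.026,0.117,0,0,0],[1,0.34,0.027,0.085,0,0,0],[1,0,0,0,0,0,0]]

```text
t: 5.35
ee_pos: [569.4, -193.2, 255.0]
orientation: [2.116, 2.316, 0.001]
ft_force: [0.0, -4.9, 7.0]
width: 10.9
grasp_force: 30.0
```

Call:
servo_tool:
  plan:
    - [[1,0.345,0.027,0.05,0,0,0],[1,0.35,0.028,0.015,0,0,0],[1,0.35,0.028,-0.02,0,0,0],[1,0,0,0,0,0,0],[1,0,0,0,0,0,0]]

```text
t: 5.77
ee_pos: [609.6, -190.0, 255.6]
orientation: [2.117, 2.317, -0.0]
ft_force: [1.7, -6.5, 0.5]
width: 11.6
grasp_force: 29.9
```

Call:
servo_tool:
  plan:
    - [[1,0.15,0.012,-0.02,0,0,0],[1,0.1,0.008,-0.02,0,0,0],[1,0,0,0,0,0,0],[1,0,0,0,0,0,0]]

```text
t: 6.1
ee_pos: [617.9, -189.5, 254.2]
orientation: [2.119, 2.319, -0.004]
ft_force: [-3.7, -7.5, 3.1]
width: 11.2
grasp_force: 30.0
```

```bash
python3 - <<'E'
from col import *
o=readout.get_obs();print(o['t'],o['ee_pos'],o['ft_force'],o['width'],o['grasp_force'])
im,c=snap('side','s3.png');a,b=snap('scene','c3.png')
cv2.imwrite('pics/crop3.png',np.vstack([cv2.resize(im[110:220,250:370],(500,300)),cv2.resize(a[130:250,230:400],(500,300))])[:,:,::-1])
E
```

```text
6.1 [ 617.86477458 -189.45121827  254.174449  ] [-3.65497934 -7.54683243  3.12942256] 11.233107515872645 30.020501911640167
```

View pics/crop3.png

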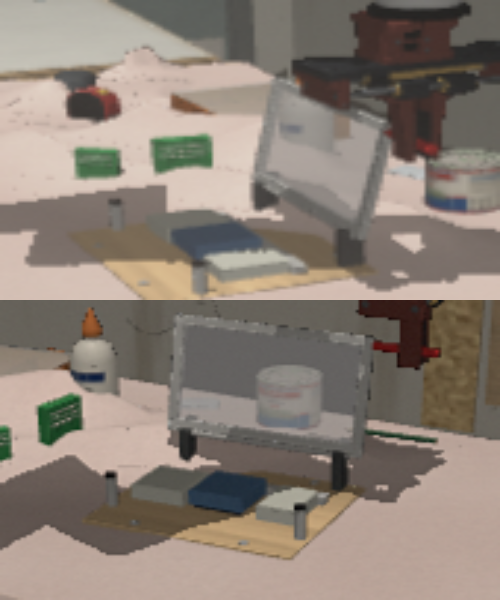

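The cover stands up and leans slightly back. I'll ease it on until contact with the stop shows.

Call:
servo_tool:
  plan:
    - [[1,0.1,0.008,-0.015,0,0,0],[1,0.05,0.004,-0.01,0,0,0],[1,0,0,0,0,0,0],[1,0,0,0,0,0,0]]

```text
t: 6.53
ee_pos: [619.1, -189.5, 253.8]
orientation: [-2.113, -2.313, 0.016]
ft_force: [-27.7, -9.3, 23.3]
width: 11.2
grasp_force: 30.0
```

Call:
servo_tool:
  plan:
    - [[1,0.1,0.008,-0.02,0,0,0],[1,0,0,0,0,0,0],[1,0,0,0,0,0,0]]

```text
t: 6.78
ee_pos: [620.0, -189.4, 253.0]
orientation: [-2.109, -2.308, 0.024]
ft_force: [-41.5, -9.9, 33.1]
width: 11.1
grasp_force: 29.9
```

Call:
servo_tool:
  plan:
    - [[1,-0.12,-0.008,0.03,0,0,0],[1,0,0,0,0,0,0],[-1,0,0,0,0,0,0],[-1,0,0,0,0,0,0],[-1,0,0,0,0,0,0]]

```text
t: 7.2
ee_pos: [623.4, -187.7, 253.2]
orientation: [-2.119, -2.318, -0.0]
ft_force: [0.5, -0.1, -0.2]
width: 27.8
grasp_force: 0.0
```

Call:
servo_tool:
  plan:
    - [[-1,0,0,0,0,0,0],[-1,0,0,0,0,0,0],[-1,0,0,0,0,0,0],[-1,0,0,0.3,0,0,0],[-1,0,0,0.9,0,0,0]]

```text
t: 7.62
ee_pos: [621.8, -186.7, 297.1]
orientation: [-2.113, -2.313, 0.006]
ft_force: [-1.0, -0.6, -0.4]
width: 60.9
grasp_force: 0.0
```

```bash
python3 - <<'E'
from col import *
o=readout.get_obs();print(o['t'],o['ee_pos'],o['ft_force'],o['width'],o['qpos'].round(2))
w=cv2.imread('pics/w1.png')[:,:,::-1].copy()
o['ee_pos']=np.array([474,137.5,302.7]);o['orientation']=np.array([2.127,2.31,0]);c=cam('wrist',o)
for s,ce,r in blobs(w,'green'): print(s,ce.round(1),[onz(c,p,64)[:2].round(1).tolist() for p in cv2.boxPoints(r)])
E
```

```text
7.6167 [ 621.77290834 -186.74699169  297.13174221] [-0.99114368 -0.61818303 -0.40997019] 60.92334181347389 [-0.31  0.47  1.57  0.    1.11 -0.4 ]
[312  87  28  24 231] [325.7  98.1] [[453.2, 236.0], [457.8, 242.2], [484.3, 225.3], [479.7, 218.9]]
[368 135  54  16 286] [393.2 142.7] [[517.3, 191.6], [518.0, 198.2], [576.5, 190.1], [576.1, 183.4]]
```

Call:
servo_tool:
  plan:
    - [[-1,-0.8,0.23,0.4,0,0,0],[-1,-0.8,0.23,0.2,0,0,0],[-1,-0.8,0.23,0.2,0,0,0],[-1,-0.8,0.23,0,0,0,0],[-1,0,0,0,0,0,0]]

```text
t: 8.03
ee_pos: [491.1, -149.2, 334.1]
orientation: [-2.117, -2.318, 0.002]
ft_force: [-0.0, 0.6, -0.7]
width: 87.5
grasp_force: 0.0
```

```bash
python3 - <<'E'
from col import *
import pickle
o=readout.get_obs();im,c=snap('wrist','w3.png');pickle.dump(c,open('w3.pkl','wb'));print(o['t'],o['ee_pos'])
for s,ce,r in blobs(im,'blue'):
    print(s,ce.round(1),[onz(c,p,35)[:2].round(1).tolist() for p in cv2.boxPoints(r)],onz(c,r[0],35)[:2].round(1))
E
```

```text
8.0333 [ 491.12443611 -149.17289351  334.1024248 ]
[527  27  19  53 323] [533.9  59.1] [[724.6, -8.0], [710.1, 47.2], [730.4, 48.7], [745.8, -6.5]] [727.6  21. ]
[ 316   64   48   51 2267] [338.7  88.5] [[471.2, -70.4], [469.0, -13.6], [525.4, -10.6], [530.2, -67.4]] [498.9 -39.9]
```

View pics/w3.png

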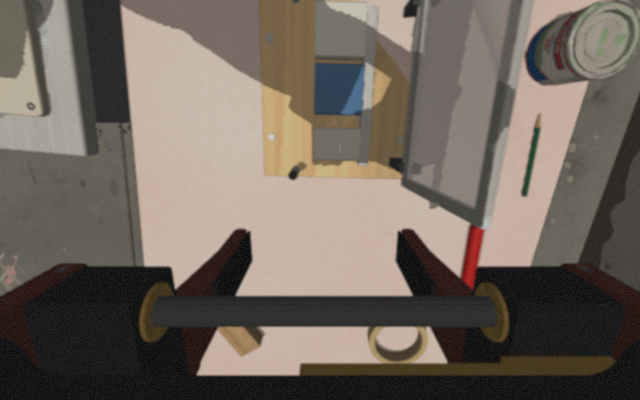

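Call:
servo_tool:
  plan:
    - [[-1,-0.08,0.89,-0.15,0,0,0],[-1,-0.08,0.89,-0.15,0,0,0],[-1,-0.08,0.89,-0.15,0,0,0],[-1,-0.08,0.89,-0.15,0,0,0],[-1,-0.08,0.89,-0.15,0,0,0]]

```text
t: 8.5
ee_pos: [481.3, 28.7, 303.9]
orientation: [2.119, 2.318, 0.002]
ft_force: [0.6, -0.8, -0.2]
width: 87.8
grasp_force: 0.0
```

Call:
servo_tool:
  plan:
    - [[-1,-0.08,0.89,-0.15,0,0,0],[-1,-0.08,0.89,-0.15,0,0,0],[-1,-0.08,0.7,-0.15,0,0,0],[-1,0,0,0,0,0,0],[-1,0,0,0,0,0,0]]

```text
t: 8.92
ee_pos: [471.4, 127.9, 285.5]
orientation: [2.115, 2.323, 0.001]
ft_force: [0.7, -0.4, 0.9]
width: 87.9
grasp_force: 0.0
```

```bash
python3 - <<'E'
from col import *
o=readout.get_obs();im,c=snap('wrist','w4.png');print(o['t'],o['ee_pos'],o['width'])
for s,ce,r in blobs(im,'green'): print(s,ce.round(1),r,[onz(c,p,64)[:2].round(1).tolist() for p in cv2.boxPoints(r)],onz(c,r[0],64)[:2].round(1))
cv2.imwrite('pics/crop4.png',cv2.resize(im[0:230,180:480],(780,598),interpolation=cv2.INTER_CUBIC)[:,:,::-1])
E
```

```text
8.9167 [471.35383046 127.93853085 285.49174605] 87.92668191212567
[306  62  39  37 457] [324.8  79.4] ((324.91802978515625, 79.59835815429688), (43.91664505004883, 11.523319244384766), 39.80557632446289) [[442.0, 244.0], [448.4, 252.4], [483.3, 230.4], [477.0, 221.6]] [462.5 237.2]
[368 116  65  25 891] [400.5 127.7] ((399.9999694824219, 127.49999237060547), (64.18573760986328, 14.685441017150879), 10.713123321533203) [[509.3, 195.2], [510.2, 209.3], [575.1, 203.8], [575.1, 189.4]] [542.3 199.5]
```

View pics/crop4.png

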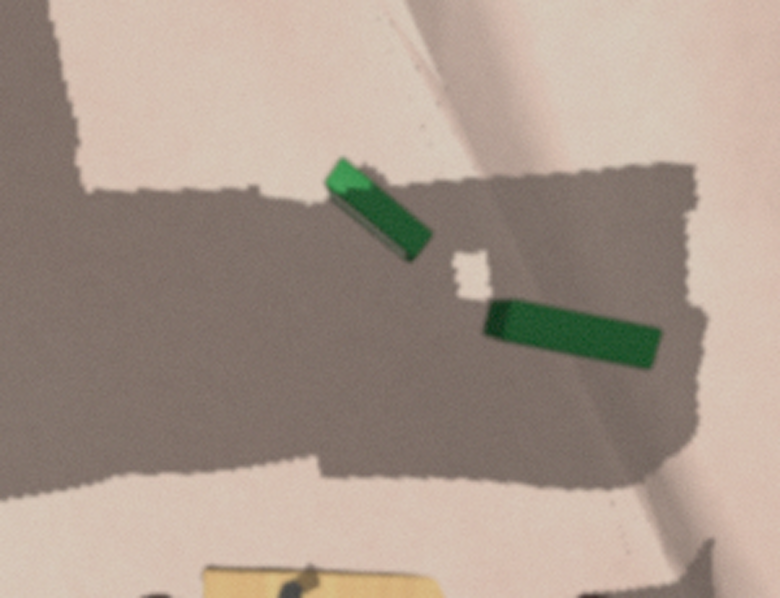

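The jig view shows the blue tile at columns 316–364, rows 64–115. The wide joint is at rows 115–128 on the −y side, beside the shorter cut tile at rows 128–161. The 7 px joint on the other side is the narrow one.

Candidates for the spacer in the crop: the small plate at (378,210) and the big one at (575,333). The small one fits, with its top about 44 × 12 mm at z 64. I'll compute its exact pose and the joint's.

```bash
python3 - <<'E'
from col import *
import pickle
c=cam('wrist')
q=[onz(c,(180+x/2.6,y/2.6),64)[:2] for x,y in((345,157),(433,233),(413,257),(327,183))]
q=np.array(q);print(q.round(1).tolist(),q.mean(0).round(1))
for i in range(4):
    d=q[(i+1)%4]-q[i];print(np.linalg.norm(d).round(1),np.degrees(np.arctan2(d[1],d[0])).round(1))
c3=pickle.load(open('w3.pkl','rb'))
im=cv2.imread('pics/w3.png')
# profile along jig y at middle of tiles: yaw candidates
g=cv2.cvtColor(im,cv2.COLOR_BGR2HSV)
for x in(-15,0,15):
    print(x)
    for y in range(-98,-20,3):
        th=np.radians(4.5);P=[500+x*np.cos(th)-y*np.sin(th)*0,0,30]
        jx=np.array([np.cos(th),np.sin(th)]);jy=np.array([-np.sin(th),np.cos(th)])
        w=np.array([500,-39])+jx*x+jy*y
        u=proj(c3,[*w,30]).round().astype(int);print(y,g[u[1],u[0]].tolist(),end=' ')
    print()
m=cv2.inRange(g,(10,60,60),(28,255,255))
# blue row edges: straight fits
h=g.astype(int);B=((h[...,0]>95)&(h[...,0]<125)&(h[...,1]>90)&(h[...,2]>30)); B[:,:300]=0;B[:,400:]=0;B[130:]=0
L=[];Rr=[]
for r in range(68,112):
    xs=np.flatnonzero(B[r]);L.append((xs[0]-.5,r));Rr.append((xs[-1]+.5,r))
T=[];Bo=[]
for k in range(320,360):
    ys=np.flatnonzero(B[:,k]);T.append((k,ys[0]-.5));Bo.append((k,ys[-1]+.5))
for n,e in(('near',L),('far',Rr),('+y',T),('-y',Bo)):
    w=np.array([onz(c3,p,35)[:2] for p in e]);vx,vy,x0,y0=cv2.fitLine(w.astype(np.float32),cv2.DIST_HUBER,0,.01,.01).ravel()
    print(n,x0.round(1),y0.round(1),np.degrees(np.arctan2(vy,vx)).round(1))
E
```

```text
[[449.6, 252.2], [484.6, 229.1], [478.0, 220.0], [443.7, 242.8]] [464. 236.]
41.9 -33.3
11.3 -125.6
41.3 146.4
11.1 57.8
-15
-98 [22, 96, 200] -95 [20, 94, 152] -92 [18, 102, 127] -89 [20, 80, 112] -86 [25, 26, 107] -83 [28, 30, 112] -80 [30, 25, 111] -77 [25, 30, 110] -74 [22, 26, 108] -71 [28, 31, 108] -68 [22, 25, 111] -65 [21, 31, 107] -62 [24, 31, 115] -59 [33, 28, 110] -56 [21, 32, 113] -53 [27, 25, 110] -50 [21, 29, 114] -47 [17, 66, 109] -44 [17, 105, 121] -41 [16, 98, 120] -38 [17, 103, 116] -35 [19, 106, 116] -32 [17, 82, 103] -29 [105, 90, 74] -26 [104, 98, 83] -23 [104, 107, 81] 
0
-98 [18, 104, 198] -95 [18, 106, 156] -92 [17, 99, 119] -89 [18, 61, 108] -86 [27, 23, 109] -83 [23, 21, 111] -80 [23, 28, 108] -77 [23, 26, 119] -74 [28, 28, 117] -71 [26, 18, 111] -68 [27, 25, 112] -65 [21, 23, 109] -62 [21, 33, 109] -59 [27, 26, 108] -56 [30, 21, 108] -53 [23, 28, 111] -50 [23, 30, 111] -47 [20, 50, 102] -44 [17, 106, 118] -41 [17, 96, 117] -38 [16, 108, 120] -35 [21, 100, 115] -32 [17, 69, 93] -29 [105, 103, 77] -26 [106, 108, 83] -23 [106, 105, 85] 
15
-98 [19, 106, 197] -95 [18, 105, 200] -92 [19, 101, 200] -89 [19, 75, 129] -86 [28, 29, 106] -83 [30, 25, 112] -80 [23, 27, 112] -77 [25, 25, 112] -74 [28, 27, 112] -71 [25, 27, 113] -68 [30, 25, 111] -65 [23, 28, 110] -62 [25, 28, 110] -59 [22, 25, 111] -56 [21, 23, 113] -53 [27, 23, 110] -50 [25, 26, 108] -47 [20, 51, 106] -44 [18, 101, 121] -41 [17, 101, 121] -38 [19, 107, 121] -35 [17, 103, 121] -32 [16, 81, 113] -29 [104, 105, 131] -26 [104, 117, 137] -23 [104, 111, 138] 
near 471.4 -51.3 -85.3
far 527.4 -40.6 -86.4
+y 498.2 -12.1 3.3
-y 502.1 -68.4 2.8
```

Call:
servo_tool:
  plan:
    - [[-1,-0.02,0.3,-0.2,0,0,1],[-1,-0.02,0.3,-0.2,0,0,1],[-1,-0.02,0.3,-0.2,0,0,1],[-1,-0.02,0.3,-0.2,0,0,1],[-1,-0.02,0.3,-0.2,0,0,1]]

```text
t: 9.38
ee_pos: [467.6, 185.7, 245.6]
orientation: [1.563, 2.724, 0.001]
ft_force: [0.4, 0.0, -0.7]
width: 87.6
grasp_force: 0.0
```

Call:
servo_tool:
  plan:
    - [[-1,-0.02,0.3,-0.2,0,0,1],[-1,-0.02,0.3,-0.2,0,0,1],[-1,-0.02,0.3,-0.2,0,0,1],[-1,-0.02,0.3,-0.2,0,0,1],[-1,0,0,-0.2,0,0,1]]

```text
t: 9.8
ee_pos: [464.8, 234.9, 205.6]
orientation: [0.935, 2.998, 0.002]
ft_force: [-0.6, 0.5, -0.1]
width: 87.8
grasp_force: 0.0
```

Call:
servo_tool:
  plan:
    - [[-1,0,0,0,0,0,0.2],[-1,0,0,0,0,0,0],[-1,0,0,0,0,0,0]]

```text
t: 10.05
ee_pos: [464.0, 233.6, 205.9]
orientation: [0.92, 3.003, 0.001]
ft_force: [-0.0, 0.1, -0.4]
width: 87.5
grasp_force: 0.0
```

```bash
python3 - <<'E'
from col import *
o=readout.get_obs();im,c=snap('wrist','w5.png');M=R.from_rotvec(o['orientation']).as_matrix()
print(o['t'],o['ee_pos'],o['width'],o['ft_force'],M.round(3)[:,1],M.round(3)[:,2])
for s,ce,r in blobs(im,'green'): print(s,ce.round(1),[onz(c,p,64)[:2].round(1).tolist() for p in cv2.boxPoints(r)],onz(c,r[0],64)[:2].round(1))
E
```

```text
10.05 [464.03935113 233.58822488 205.90935771] 87.5027523190587 [-0.00884575  0.09051905 -0.40950019] [0.56  0.829 0.001] [ 0.001  0.    -1.   ]
[320 174  13  60 680] [326.3 203.5] [[436.0, 249.6], [441.3, 257.4], [482.4, 230.0], [476.9, 221.8]] [458.5 240.1]
[319 259  21  38 556] [327.4 279.2] [[496.0, 207.7], [505.5, 221.8], [535.6, 202.0], [525.7, 187.4]] [515.4 204.9]
[343 281  12  15  60] [349.2 288.6] [[525.1, 213.1], [525.4, 217.8], [542.3, 215.1], [542.0, 210.3]] [533.6 214.1]
[340 326  23  17 251] [351.9 333. ] [[563.3, 184.6], [564.2, 201.2], [584.0, 197.9], [583.3, 180.8]] [573.6 191.2]
```

Call:
servo_tool:
  plan:
    - [[-1,-0.04,0.1,-0.6,0,0,0],[-1,0,0,-0.7,0,0,0],[-1,0,0,-0.6,0,0,0],[-1,0,0,-0.4,0,0,0],[-1,0,0,0,0,0,0]]

```text
t: 10.52
ee_pos: [460.6, 237.3, 111.2]
orientation: [-0.916, -3.002, 0.005]
ft_force: [-1.5, -0.4, -0.4]
width: 87.8
grasp_force: 0.0
```

Call:
servo_tool:
  plan:
    - [[1,0,0,0,0,0,0],[1,0,0,0,0,0,0],[1,0,0,0,0,0,0],[1,0,0,0,0,0,0],[1,0,0,0,0,0,0]]

```text
t: 10.93
ee_pos: [462.1, 238.5, 114.4]
orientation: [0.914, 3.004, 0.002]
ft_force: [0.1, -0.4, 0.6]
width: 57.8
grasp_force: 0.0
```

Call:
servo_tool:
  plan:
    - [[1,0,0,0,0,0,0],[1,0,0,0,0,0,0],[1,0,0,0,0,0,0],[1,0,0,0,0,0,0],[1,0,0,0,0,0,0]]

```text
t: 11.35
ee_pos: [461.6, 238.3, 113.4]
orientation: [-0.914, -3.006, 0.0]
ft_force: [0.6, -0.2, 0.3]
width: 24.5
grasp_force: 0.0
```

Call:
servo_tool:
  plan:
    - [[1,0,0,0,0,0,0],[1,0,0,0,0,0,0],[1,0,0,0,0,0,0],[1,0,0,0,0,0,0]]

```text
t: 11.68
ee_pos: [461.6, 238.3, 113.4]
orientation: [-0.914, -3.006, 0.0]
ft_force: [-0.7, 0.6, -0.5]
width: 12.0
grasp_force: 30.0
```

```bash
python3 - <<'E'
from col import *
o=readout.get_obs();im,c=snap('wrist','w6.png');print(o['t'],o['ee_pos'],o['width'],o['grasp_force'],o['ft_force'])
for s,ce,r in blobs(im,'green'): print(s,ce.round(1),r,[onz(c,p,64)[:2].round(1).tolist() for p in cv2.boxPoints(r)])
E
```

```text
11.6833 [461.59699228 238.29919449 113.35363728] 12.041901408032682 29.999822080135345 [-0.65940094  0.57851497 -0.53611908]
[ 311  208   26   88 1867] [323.5 254.6] ((323.5, 251.5), (87.0, 25.0), 90.0) [[430.3, 252.4], [436.8, 262.2], [476.3, 236.4], [469.1, 225.7]]
[312 330  31  33 747] [325.8 348.1] ((327.0, 346.0), (32.0, 30.0), 90.0) [[487.2, 213.9], [496.2, 227.3], [514.1, 215.7], [504.8, 201.8]]
```

Call:
servo_tool:
  plan:
    - [[1,0,0,0.4,0,0,0],[1,0,0,0.8,0,0,0],[1,0,0,0.9,0,0,0],[1,0.11,-0.4,0.6,0,0,0.8],[1,0.115,-0.87,0,0,0,0.85]]

```text
t: 12.15
ee_pos: [473.5, 190.2, 226.3]
orientation: [0.684, 3.058, 0.009]
ft_force: [1.3, -0.4, -0.5]
width: 11.9
grasp_force: 30.0
```

Call:
servo_tool:
  plan:
    - [[1,0.115,-0.87,0,0,0,0.85],[1,0.115,-0.87,0,0,0,0.85],[1,0.115,-0.87,0,0,0,0.85],[1,0.115,-0.87,0,0,0,0.85],[1,0.115,-0.87,0,0,0,0.85]]

```text
t: 12.57
ee_pos: [493.4, 11.9, 221.5]
orientation: [0.113, 3.139, 0.0]
ft_force: [0.8, 0.8, 0.1]
width: 11.8
grasp_force: 30.0
```

Call:
servo_tool:
  plan:
    - [[1,0.115,-0.87,0,0,0,0.85],[1,0.115,-0.87,0,0,0,0.85],[1,0.01,-0.54,0,0,0,0],[1,0,0,0,0,0,0],[1,0,0,0,0,0,0]]

```text
t: 12.98
ee_pos: [503.0, -78.6, 221.2]
orientation: [0.109, -3.139, -0.0]
ft_force: [-0.7, 0.1, -0.9]
width: 12.2
grasp_force: 30.0
```

```bash
python3 - <<'E'
from col import *
o=readout.get_obs();print(o['t'],o['ee_pos'],o['width'],o['ft_force'],o['qpos'].round(2))
v=o['orientation'];print(2*np.degrees(np.arctan2(v[1],v[0]))-90)
im,c=snap('wrist','w7.png')
for n in('green','blue'):
  for s,ce,r in blobs(im,n,100): print(n,s,ce.round(1))
print([proj(c,P).round(1).tolist() for P in((473,-78,30),(473,-70,30),(473,-86,30),(533,-78,30),(502,-40,35))])
E
```

```text
12.9833 [503.00917432 -78.58929712 221.24236125] 12.169014450712222 [-0.69654852  0.10517048 -0.88857689] [-0.18  0.37  1.94  0.    0.83 -1.82]
-266.01390536064514
green [ 311  201   26   96 2011] [323.7 251.1]
green [591 226  49  53 910] [610.8 246.2]
green [626 256  14  36 254] [634.8 276. ]
blue [ 333  163   63   61 3640] [363.6 192.7]
[[325.9, 166.2], [334.3, 166.8], [317.4, 165.6], [321.6, 225.7], [363.4, 199.8]]
```

```bash
python3 - <<'E'
from col import *
c=cam('wrist');im=cv2.imread('pics/w7.png');h=cv2.cvtColor(im,cv2.COLOR_BGR2HSV).astype(int)
G=(h[...,0]>50)&(h[...,0]<85)&(h[...,1]>100)
for r in(202,205,215,230):
    xs=np.flatnonzero(G[r,300:345])+300;print('g',r,xs[0],xs[-1],[onz(c,(x,r),107.9)[:2].round(1).tolist() for x in(xs[0]-.5,xs[-1]+.5)])
for r in(170,178,186,194):
    print(r,[(x,*h[r,x]) for x in range(306,342,1)] if r==178 else '')
    g=h[r,:,1];hh=h[r,:,0]
    tan=[x for x in range(305,345) if g[x]>55 and hh[x]<25]
    if tan: print('joint',tan[0],tan[-1],[onz(c,(x,r),z).round(1)[:2].tolist() for x,z in((tan[0]-.5,29),(tan[-1]+.5,35))])
E
```

```text
g 202 317 331 [[485.5, -83.4], [484.8, -72.9]]
g 205 317 332 [[487.7, -83.2], [486.9, -72.1]]
g 215 315 333 [[495.2, -84.2], [494.2, -70.8]]
g 230 313 333 [[506.6, -84.9], [505.6, -69.9]]
170 
joint 317 332 [[477.3, -85.7], [475.1, -70.8]]
178 [(306, np.int64(26), np.int64(27), np.int64(191)), (307, np.int64(24), np.int64(28), np.int64(190)), (308, np.int64(25), np.int64(30), np.int64(193)), (309, np.int64(22), np.int64(29), np.int64(192)), (310, np.int64(22), np.int64(31), np.int64(192)), (311, np.int64(27), np.int64(28), np.int64(189)), (312, np.int64(26), np.int64(27), np.int64(190)), (313, np.int64(26), np.int64(31), np.int64(181)), (314, np.int64(25), np.int64(28), np.int64(162)), (315, np.int64(26), np.int64(28), np.int64(138)), (316, np.int64(20), np.int64(50), np.int64(123)), (317, np.int64(18), np.int64(88), np.int64(119)), (318, np.int64(18), np.int64(103), np.int64(134)), (319, np.int64(19), np.int64(99), np.int64(165)), (320, np.int64(19), np.int64(99), np.int64(190)), (321, np.int64(19), np.int64(98), np.int64(202)), (322, np.int64(19), np.int64(103), np.int64(201)), (32
[... 422 characters left out ...]
), np.int64(99), np.int64(186)), (332, np.int64(17), np.int64(79), np.int64(142)), (333, np.int64(113), np.int64(20), np.int64(102)), (334, np.int64(104), np.int64(106), np.int64(116)), (335, np.int64(105), np.int64(112), np.int64(128)), (336, np.int64(104), np.int64(117), np.int64(129)), (337, np.int64(105), np.int64(113), np.int64(133)), (338, np.int64(105), np.int64(110), np.int64(134)), (339, np.int64(106), np.int64(105), np.int64(138)), (340, np.int64(105), np.int64(113), np.int64(136)), (341, np.int64(105), np.int64(118), np.int64(134))]
joint 317 332 [[485.0, -85.2], [482.7, -70.2]]
186 
joint 317 332 [[492.8, -84.7], [490.4, -69.6]]
194 
joint 317 332 [[500.8, -84.2], [498.1, -69.0]]
```

Call:
servo_tool:
  plan:
    - [[1,0,0.01,-0.5,0,0,0],[1,0,0,-0.6,0,0,0],[1,0,0,-0.5,0,0,0],[1,0,0,-0.1,0,0,0],[1,0,0,0,0,0,0]]

```text
t: 13.45
ee_pos: [502.3, -75.9, 152.3]
orientation: [0.116, -3.136, -0.001]
ft_force: [-0.4, -0.5, -0.9]
width: 12.2
grasp_force: 30.0
```

Call:
servo_tool:
  plan:
    - [[1,0,0,-0.1,0,0,0],[1,0,0,-0.1,0,0,0],[1,0,0,-0.1,0,0,0],[1,0,0,0,0,0,0]]

```text
t: 13.78
ee_pos: [503.3, -77.2, 141.4]
orientation: [-0.114, 3.139, -0.0]
ft_force: [-0.3, 0.2, -0.3]
width: 11.7
grasp_force: 30.0
```

Call:
servo_tool:
  plan:
    - [[1,0,0,-0.1,0,0,0],[1,0,0,-0.1,0,0,0],[1,0,0,-0.1,0,0,0],[1,0,0,0,0,0,0]]

```text
t: 14.12
ee_pos: [502.8, -77.3, 128.6]
orientation: [0.114, -3.138, -0.0]
ft_force: [0.6, 0.3, -0.1]
width: 11.8
grasp_force: 30.0
```

Call:
servo_tool:
  plan:
    - [[1,0,0,-0.1,0,0,0],[1,0,0,-0.05,0,0,0],[1,0,0,0,0,0,0],[1,0,0,0,0,0,0]]

```text
t: 14.45
ee_pos: [503.2, -77.3, 123.3]
orientation: [-0.114, 3.139, -0.0]
ft_force: [0.3, -0.4, -0.7]
width: 11.9
grasp_force: 30.0
```

Nearly seated with no contact force yet, so I'll press down in small steps until the board is felt.

Call:
servo_tool:
  plan:
    - [[1,0,0,-0.03,0,0,0],[1,0,0,-0.02,0,0,0],[1,0,0,0,0,0,0],[1,0,0,0,0,0,0]]

```text
t: 14.78
ee_pos: [503.3, -77.3, 123.2]
orientation: [-0.114, 3.139, -0.0]
ft_force: [-7.3, 1.2, 26.2]
width: 11.6
grasp_force: 30.0
```

```bash
python3 - <<'E'
from h import *
o=readout.get_obs();print(o['ee_pos'],o['ft_force'],o['moment'])
E
```

```text
[503.32262558 -77.33136945 123.24868429] [-7.32019453  1.17870103 26.18466789] [0.23071656 1.31572571 0.05337367]
```

Call:
servo_tool:
  plan:
    - [[1,0,0,0.05,0,0,0],[0.2,0,0,0,0,0,0],[0.2,0,0,0,0,0,0],[0.2,0,0,0,0,0,0],[0.2,0,0,0,0,0,0]]

```text
t: 15.2
ee_pos: [503.1, -77.3, 123.1]
orientation: [0.114, -3.139, -0.0]
ft_force: [-0.4, -0.2, 0.4]
width: 33.4
grasp_force: 0.0
```

Call:
servo_tool:
  plan:
    - [[0.2,0,0,0,0,0,0],[0.2,0,0,0,0,0,0],[0.2,0,0,0.2,0,0,0],[0.2,0,0,0.6,0,0,0],[0.2,0,0,0.9,0,0,0]]

```text
t: 15.62
ee_pos: [501.5, -77.0, 190.2]
orientation: [0.114, -3.134, -0.002]
ft_force: [0.8, 1.0, -0.2]
width: 35.5
grasp_force: 0.0
```

Call:
servo_tool:
  plan:
    - [[1,0,0,0.9,0,0,0],[1,0,0,0.3,0,0,0],[1,0,0,0,0,0,0],[1,0,0,0,0,0,0],[1,0,0,0,0,0,0]]

```text
t: 16.03
ee_pos: [502.5, -77.1, 238.5]
orientation: [0.114, -3.138, -0.001]
ft_force: [-0.4, 0.1, -0.3]
width: 5.5
grasp_force: 0.0
```

```bash
python3 - <<'E'
from col import *
o=readout.get_obs();im,c=snap('wrist','w8.png');print(o['t'],o['ee_pos'],o['width'],o['ft_force'])
for n,z in(('green',74),('blue',35)):
  for s,ce,r in blobs(im,n,60): print(n,s,ce.round(1),[onz(c,p,z)[:2].round(1).tolist() for p in cv2.boxPoints(r)])
for n in('scene','side'):
  im,c=snap(n,n+'9.png')
  for s,ce,r in blobs(im,'green',20): print(n,s,ce.round(1))
  print(proj(c,(503,-78,30)),proj(c,(503,-78,74)))
E
```

```text
16.0333 [502.46348944 -77.14032965 238.51524422] 5.453629082039309 [-0.38302874  0.072301   -0.30562304]
green [318 173  13  57 622] [323.5 201. ] [[525.4, -80.0], [474.1, -83.5], [473.4, -73.2], [524.6, -69.2]]
green [ 564  222   76   61 1718] [608.7 250.5] [[541.8, 152.0], [498.7, 153.7], [517.2, 219.1], [562.2, 220.4]]
blue [ 331  161   59   58 3245] [359.6 189.3] [[468.7, -71.7], [464.6, -15.0], [523.4, -7.1], [527.8, -67.0]]
scene [243 168  14  20 133] [248.6 177.3]
scene [314 191   9  24 114] [317.6 201.7]
[318.70049626 206.53479372] [318.63817226 193.1557441 ]
[306.22349774 200.62511412] [305.76300554 189.18138918]
```

The spacer stands where it should, its far top end at (525,−75), which puts its centre near jig x 0. Now to the blue tile with the fingers closed.

Call:
servo_tool:
  plan:
    - [[1,-0.04,0.5,0,0,0,0],[1,-0.03,0.53,-0.5,0,0,0],[1,0,0,-0.9,0,0,0],[1,0,0,-0.9,0,0,0],[1,0,0,-0.4,0,0,0]]

```text
t: 16.6
ee_pos: [498.1, -35.4, 127.2]
orientation: [0.115, -3.134, -0.001]
ft_force: [-0.0, -0.1, 0.4]
width: 0.5
grasp_force: 0.0
```

Call:
servo_tool:
  plan:
    - [[1,0,0,-0.1,0,0,0],[1,0,0,-0.1,0,0,0],[1,0,0,0,0,0,0],[1,0,0,0,0,0,0]]

```text
t: 16.93
ee_pos: [501.0, -36.2, 124.1]
orientation: [-0.114, 3.138, -0.0]
ft_force: [0.2, -0.2, 0.6]
width: 0.7
grasp_force: 0.0
```

Call:
servo_tool:
  plan:
    - [[1,0,0,-0.05,0,0,0],[1,0,0,-0.05,0,0,0],[1,0,0,0,0,0,0],[1,0,0,0,0,0,0]]

```text
t: 17.27
ee_pos: [500.6, -36.1, 119.8]
orientation: [-0.114, 3.139, -0.0]
ft_force: [-0.1, -0.2, -0.7]
width: 0.9
grasp_force: 0.0
```

Call:
servo_tool:
  plan:
    - [[1,0,0,-0.05,0,0,0],[1,0,0,-0.05,0,0,0],[1,0,0,0,0,0,0]]

```text
t: 17.52
ee_pos: [500.6, -36.1, 115.3]
orientation: [-0.114, 3.139, -0.0]
ft_force: [0.1, 0.2, 2.4]
width: 0.5
grasp_force: 1.5
```

Call:
servo_tool:
  plan:
    - [[1,0,0,-0.05,0,0,0],[1,0,0,-0.05,0,0,0],[1,0,0,0,0,0,0]]

```text
t: 17.77
ee_pos: [500.6, -36.1, 111.4]
orientation: [-0.114, 3.139, -0.0]
ft_force: [-1.1, -0.4, 5.9]
width: 0.6
grasp_force: 3.2
```

Call:
servo_tool:
  plan:
    - [[1,0,0,-0.03,0,0,0],[1,0,0,0,0,0,0],[1,0,0,0,0,0,0]]

```text
t: 18.02
ee_pos: [500.6, -36.1, 110.4]
orientation: [-0.114, 3.139, -0.0]
ft_force: [-0.6, -0.4, 8.0]
width: 0.6
grasp_force: 3.6
```

Call:
servo_tool:
  plan:
    - [[1,0,0,-0.02,0,0,0],[1,0,0,0,0,0,0],[1,0,0,0,0,0,0]]

```text
t: 18.27
ee_pos: [500.6, -36.1, 110.2]
orientation: [-0.114, 3.139, -0.0]
ft_force: [-2.0, 0.3, 15.2]
width: 0.2
grasp_force: 7.6
```

Call:
servo_tool:
  plan:
    - [[1,0,0,-0.02,0,0,0],[1,0,0,0,0,0,0],[1,0,0,0,0,0,0]]

```text
t: 18.52
ee_pos: [500.7, -36.1, 110.1]
orientation: [-0.114, 3.139, -0.0]
ft_force: [-4.6, 0.9, 24.0]
width: 0.4
grasp_force: 12.3
```

```bash
python3 - <<'E'
from col import *
from workcell import close_job
im,c=snap('scene','cE.png')
for n in('green','red'):
  for s,ce,r in blobs(im,n,20): print(n,s,ce.round(1))
old=cv2.imread('pics/scene9.png')[:,:,::-1]
for s,ce,r in blobs(old,'red',20): print('before',s,ce.round(1))
print(readout.get_obs()['ft_force'],close_job())
E
```

```text
green [243 168  14  20 134] [248.6 177.3]
green [314 191   9  24 123] [317.8 201.8]
red [357 146  22   6  55] [367.9 148.7]
before [357 146  22   6  56] [368.  148.8]
the job is handed in; nothing more can be done
[-6.30619835  0.31669669 24.63716572] None
```

The job is handed in with the cover back on its stop, the green spacer seated upright in the wide joint, and the blue tile held at its stop with about 24 N; `close_job()` returned no verdict, so I don't know how it was judged.

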